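# Click the side stops of a tablet stand home

### The arm

A 6-joint arm with a two-finger parallel gripper is mounted at the origin on the work surface. World frame = base frame: x ahead of the robot, y to its left, z up, the work surface at z = 0. Lengths are in m, angles in rad, forces in N, time in s.
With the tool pointing down it reaches from about 0.35 to 0.725 m from the base axis. Payload 4.3 kg.
Tool frame: the origin (TCP) lies midway between the tips of the shut fingers; the grasp point (between the pads) lies 19 mm behind it; z points along the fingers, x is the direction in which the jaws open and shut, and the axes are right-handed (so a half turn about z gives the same grasp; the last joint's range is limited). The gripper opens to 85 mm and grips with 20 to 120 N. Pads are 22 mm wide; open, the fingers measure 114 mm over their backs; the gripper's body (76 mm by 85 mm) begins 54 mm behind the grasp point. The pads swing forward as they close: fully open they stand 13 mm farther back than shut.
Start: joints at [-1.421, 0.377, 0.081, 1.274, 0, 1.46], TCP at [0.148, -0.556, 0.231] pointing down, gripper open.
Joint ranges: [-2.72, 2.72], [-0.84, 1.66], [-1.02, 1.22], [-1.77, 2.12], [-1.37, 1.28], [-3.14, 3.14]. Speed limits (rad/s): [2.57, 2.57, 3.14, 3.14, 3.14, 3.14].

### API

Orientations are given as [roll, pitch, yaw] about the fixed x, y, z axes, in that order (R = Rz(yaw) Ry(pitch) Rx(roll)).
In Python, from workcell import * gives the robot as it stands. The module is installed in compiled form; this text tells all that it offers.
- The arm moves only by the shell command python3 -m pendant 'ROWS'. ROWS is a JSON object of lists of equal length, an entry for each row: "hand": the closure, from 0 (fully open) to 1 (shut); "travel": the shift along the tool's x, y, z in m, a list of three; "spin": the turn about the tool's z in rad. In form: {"hand": [hand, ...], "travel": [[dx, dy, dz], ...], "spin": [spin, ...]}. A call has 1 to 12 rows; each row shifts and turns the commanded pose from where the row before left it, along the tool's axes as they then stand; what a row does not reach is not made up. A row lasts 1/12 s, in which the tool goes at most 41.7 mm and 7.16 degrees, less where a joint would pass 70% of its speed; a pose out of reach is approached as far as the arm can. A call with a gripper value outside its range is refused whole. The fingers move at their own pace and stop on an object; the grip force is fixed at half the most. Time passes only in rows, so rows that do not move let the fingers close. It gives the time, the measured TCP pose, the force and the opening at its end, in the units of the state.
- get_state(): the state, without advancing time (a new reading comes with each control period).
- grab_frame(name): name is "scene" or "top"; returns (picture, depth): 480x640x3 uint8, red, green, blue; 480x640 float32, m along the optical axis (not along the pixel's ray), 0 where there is no reading.
- camera_params(name): a dict with "fx", "fy", "cx", "cy" (pixels), "rvec" (rotation vector, rad) and "tvec" (3), from world to camera coordinates, as OpenCV has them. Camera axes: x right, y down, z forward; pixel columns grow to the right and rows downward; lengths in m; the calibration is good to about 2 mm. A picture is of the moment at which its call begins. camera_params takes no time and is no camera call.
- close_job(): hands the job in, once; it reports no verdict.
The state is a dict: "time_s": time; "joints": joint angles; "joint_vel": joint speeds; "tau": joint torques, N m; "eef_pos": TCP position; "orientation": TCP orientation; "ft_force": force on the tool from outside, world axes, zero at the start; "moment": the same for the moment, N m; "finger_gap": finger opening in m.
Only numpy, scipy, OpenCV 4.12 (cv2) and the standard library are available. Lean on these libraries where they do the work, as an engineer would, in place of code of your own. Each camera call takes 0.05 s, during which the arm holds its last target.

### The job

Secure the tablet on its stand: push each of the two grey sliding stops inward along the front rail with a fingertip until you feel it drop into its catch, and go no farther. Push gently, do not lift or shift the tablet, and leave the other things on the desk where they are.

Things in the scene. Friction and masses are not known exactly. Their poses are not given: they have to be found in the camera images.
- stand: low sloping wooden tablet stand, fixed; origin under its centre at desk level, z up, x up the slope away from the user, y to the user's left. A wooden rail runs along its front parallel to y: 504 mm long, 44 mm deep, top 24 mm above the desk, centre line at x = -92 mm. The tablet lies on the slope behind the rail, between y = -100 and +100 mm. May be turned up to 0.2 rad
- block_left (a point): left stop: grey block astride the rail, pushed towards -y by its free flat +y face. Site (axes as the stand's): the block's centre, mid-rail, 55 mm above the desk; the block is 36 mm (x) by 24 mm (y), from 33 to 73 mm above the desk, so its outer face is 12 mm outward. A 6 mm arm on its inner edge reaches 50 mm back beside the tablet. A spring pin under it rides the catch plate
- stop_left (a joint): travel of the left stop: 0 = far out, grows as it moves in (-y), at most 0.125 m; starts at 0 to 0.045, home in its catch at 0.100 to 0.118 (varies). Drag about 1.5 N; stays where left. The outer ridge of the catch takes 3 to 6 N to climb (5 to 11 mm before home), then the push falls to nothing as the pin drops, then rises steeply at home; over 12 N may overrun it, which is wrong
- notch_left (a point): where the centre of the left block is when its pin sits in the catch (same height and axes as the block's point). The catch is the gap between two cross ridges 13 mm apart near the inner end of a bright steel plate, 16 mm wide, on the rail top. The spring holds it there with about 1 mm of play
- block_right (a point): right stop: grey block astride the rail, pushed towards +y by its free flat -y face. Site (axes as the stand's): the block's centre, mid-rail, 55 mm above the desk; the block is 36 mm (x) by 24 mm (y), from 33 to 73 mm above the desk, so its outer face is 12 mm outward. A 6 mm arm on its inner edge reaches 50 mm back beside the tablet. A spring pin under it rides the catch plate
- stop_right (a joint): travel of the right stop: 0 = far out, grows as it moves in (+y), at most 0.125 m; starts at 0 to 0.045, home in its catch at 0.100 to 0.118 (varies). Drag about 1.5 N; stays where left. The outer ridge of the catch takes 3 to 6 N to climb (5 to 11 mm before home), then the push falls to nothing as the pin drops, then rises steeply at home; over 12 N may overrun it, which is wrong
- notch_right (a point): where the centre of the right block is when its pin sits in the catch (same height and axes as the block's point). The catch is the gap between two cross ridges 13 mm apart near the inner end of a bright steel plate, 16 mm wide, on the rail top. The spring holds it there with about 1 mm of play
- tablet: black tablet 200 x 135 x 8 mm lying loose on the slope against the rail, tilted 0.31 rad; origin at the centre of its underside. With the stops home it is 4 to 24 mm from either stop
- mug: white mug, 80 mm wide, 88 mm tall, with a handle; loose, to be left alone; origin at the centre of its underside
- pump: white pump bottle, 56 mm wide, 187 mm tall; loose, to be left alone; origin at the centre of its underside
- flask: beige drinking flask, 62 mm wide, 170 mm tall; loose, to be left alone; origin at the centre of its underside
- scent: small amber square bottle with a brass cap, 36 x 50 x 84 mm; loose, to be left alone; origin at the centre of its underside
- cream: low round white jar, 52 mm wide, 38 mm tall; loose, to be left alone; origin at the centre of its underside
- eraser: white eraser, 22 x 50 x 13 mm; loose, to be left alone; origin at the centre of its underside
- powerbank: flat white battery pack, 68 x 130 x 15 mm; loose, to be left alone; origin at the centre of its underside

How it is judged:
At the end, for the whole second after the job is handed in: Both stops rest within 2.5 mm of their notches along the rail and are still (under 5 mm/s); the tablet is within 6 mm of where it was (y of block_left in the frame of notch_left between -0.0025 and 0.0025 m and velocity of joint stop_left between -0.005 and 0.005 m/s and y of block_right in the frame of notch_right between -0.0025 and 0.0025 m and velocity of joint stop_right between -0.005 and 0.005 m/s and distance of tablet from where it was at the start of the episode below 0.006 m); the robot touches nothing.
It fails at once if the tablet is shifted or lifted (more than 8 mm) (distance of tablet from where it was at the start of the episode above 0.008 m).
It fails at once if another thing on the desk is moved more than 20 mm (distance of any of mug, pump, flask, scent, cream, eraser, powerbank from where it was at the start of the episode above 0.02 m).
It fails at once if the left stop is pushed or squeezed with more than 25 N (contact force between the fingers and stop_left above 25 N).
It fails at once if the right stop is pushed or squeezed with more than 25 N (contact force between the fingers and stop_right above 25 N).
It also fails if it takes over 53 s, if anything falls off the work surface, if the arm or the gripper's body presses on something with over 40 N, if the wrist force passes 120 N, or if a joint passes its speed limit or range.

## Working session

There is one attempt and no reset: what is moved stays moved. The work goes in short steps, Python scripts to look and compute and a shell command to move; the robot and the scene stay as the last step left them, time stands still between calls to the robot, and variables do not carry over. Pictures are saved under pics/ and viewed, and the job is handed in when it is done.

```bash
mkdir -p pics
python3 - <<'E'
from workcell import *
import cv2,numpy as np
for n in("scene","top"):
    p,d=grab_frame(n); cv2.imwrite(f"pics/{n}0.png",p[:,:,::-1]); np.save(f"pics/{n}0.npy",d); np.save(f"pics/{n}0rgb.npy",p)
    print(n,camera_params(n))
print(get_state())
E
```

```text
scene {'fx': 609.715777669021, 'fy': 609.715777669021, 'cx': 307.8942806585238, 'cy': 234.7040127023986, 'rvec': array([ 2.34289974,  0.79215917, -0.28173155]), 'tvec': array([-0.47538747, -0.15657098,  1.65253344])}
top {'fx': 440.9286379438643, 'fy': 440.9286379438643, 'cx': 312.8359043091382, 'cy': 237.960975348591, 'rvec': array([ 2.08783208, -2.15290466,  0.1822344 ]), 'tvec': array([0.09751406, 0.55008359, 0.75862977])}
{'time_s': 0.1, 'joints': array([-1.42133130e+00,  3.77990417e-01,  7.98001961e-02,  1.27437821e+00,
        2.06754403e-05,  1.46049685e+00]), 'joint_vel': array([-7.66614283e-04, -1.96969494e-03,  4.32242065e-03, -1.43432023e-03,
       -5.96192505e-05,  1.15025974e-04]), 'tau': array([ 1.42710578e-03, -4.64694607e+01,  2.70581728e+01,  1.20141415e-02,
        1.62259212e-04, -2.06436545e-05]), 'eef_pos': array([ 0.14761911, -0.5551497 ,  0.23046981]), 'orientation': array([-3.14137704e+00,  1.75906292e-03, -1.31103165e+00]), 'ft_force': array([ 0.27817873, -0.57277369,  0.38942068]), 'moment': array([ 0.02343304, -0.01581693,  0.01493882]), 'finger_gap': 0.08519572318428885}
```

View pics/scene0.png

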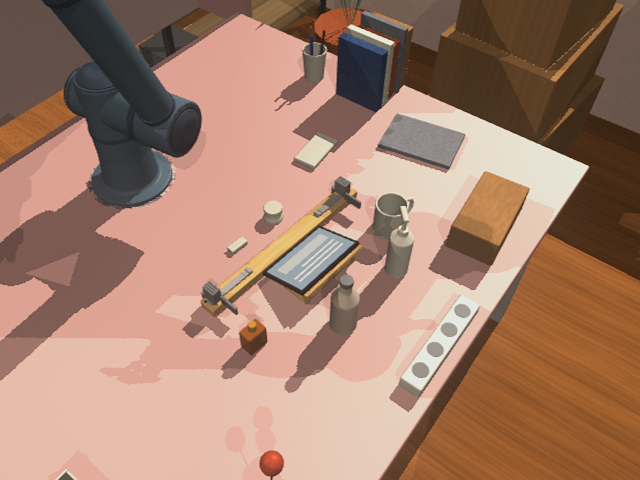

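View pics/top0.png

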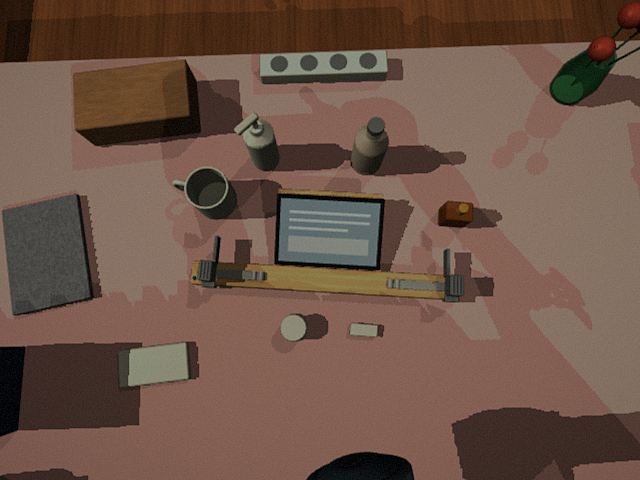

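The top view shows the rail from about (192,272) to (462,290). The left stop is near (207,272), the right stop near (454,288), and the tablet at (330,232). Next I'll enlarge both ends.

```bash
python3 - <<'E'
import cv2,numpy as np
p=np.load("pics/top0rgb.npy")[:,:,::-1]
a=cv2.resize(p[230:305,180:285],None,fx=7,fy=7,interpolation=cv2.INTER_CUBIC)[:, :735]
b=cv2.resize(p[240:310,375:480],None,fx=7,fy=7,interpolation=cv2.INTER_CUBIC)
cv2.imwrite("pics/L0.png",np.clip(a*1.5,0,255)); cv2.imwrite("pics/R0.png",np.clip(b*1.5,0,255))
E
cat > h.py <<'E'
from workcell import *
import cv2,numpy as np
def cam(n):
    c=camera_params(n); R,_=cv2.Rodrigues(c['rvec']); return c,R,c['tvec']
def ray(n,u,v,z):
    c,R,t=cam(n); d=R.T@np.array([(u-c['cx'])/c['fx'],(v-c['cy'])/c['fy'],1]); o=-R.T@t
    return o+d*(z-o[2])/d[2]
def dep(n,D,u,v):
    c,R,t=cam(n); z=D[int(round(v)),int(round(u))]
    return R.T@(z*np.array([(u-c['cx'])/c['fx'],(v-c['cy'])/c['fy'],1])-t)
def proj(n,P):
    c,R,t=cam(n); q=R@np.asarray(P,float)+t; return q[0]/q[2]*c['fx']+c['cx'],q[1]/q[2]*c['fy']+c['cy']
E
python3 - <<'E'
from h import *
D=np.load("pics/top0.npy")
c,R,t=cam("top")
v,u=np.mgrid[0:480,0:640]
P=np.stack([(u-c['cx'])/c['fx']*D,(v-c['cy'])/c['fy']*D,D],-1)-t
P=P@R
np.save("pics/topP.npy",P)
im=np.load("pics/top0rgb.npy").astype(int)
for name,(u0,v0) in dict(railmid=(330,280),left=(207,270),right=(454,285),tab=(330,232),platL=(235,275),platR=(415,285),desk=(330,400)).items(): print(name,P[v0,u0].round(4))
z=P[...,2]
hsv=cv2.cvtColor(im.astype(np.uint8),cv2.COLOR_RGB2HSV)
for nm,(a,b) in dict(L=(190,235),R=(435,475)).items():
    m=np.zeros_like(z,bool); m[245:305,a:b]=(z[245:305,a:b]>.062)
    q=P[m]; print(nm,m.sum(),q.min(0).round(4),q.max(0).round(4))
    ys,xs=np.where(m);print(xs.min(),xs.max(),ys.min(),ys.max())
    print((z[255:300:2,a:b:2]*1000).astype(int))
E
```

```text
railmid [0.4771 0.0512 0.0247]
left [0.497  0.2688 0.0742]
right [ 0.4575 -0.1631  0.0731]
tab [0.565  0.0484 0.0405]
platL [0.4917 0.2284 0.0259]
platR [ 0.4627 -0.1052  0.0281]
desk [ 0.2599  0.0585 -0.0006]
L 298 [0.4056 0.0738 0.0622] [0.5159 0.2884 0.8471]
197 234 253 299
[[ -1  -3   0  -1  -1   0   1   0   0   0   0  -1  48  44  27  -2   1  -1
    1   0   0   1  -1]
 [  1   0  -1   0   0   0 847  -2  -1   0   2  49  49  44  23   0   0   0
    0   0  -1  -1   1]
 [ -2  -3   0  -1  -1   1   0   0   0   0  -2  47  44  40  -3  -3   0  -2
   -2   0   0   0   1]
 [ -1  -1  25  23  23  71  68  72  73  70  70  65  46  40   0  -1   0  -1
   -1   0  -1  -2   0]
 [ -1   0  22  21  21  70  71  72  70  73  72  66  53  22  23  22  24  22
   23  23  22  22  22]
 [  2  20  20  23  22  72  71  72  69  71  70  64  52  35  22  21  22  23
   24  23  23  24  20]
 [ -2  21  23  25  69  71  71  72  72  72  72  63  50  23  24  22  25  22
   24  22  23  24  23]
 [ -1  24  23  22  72  70  72  73  72  70  72  61  48  30  28  26  28  25
   28  27  24  22  22]
 [  0  24  25  24  72  71  69  72  73  73  70 
[... 2854 characters left out ...]
  29  27  42  55  67  72  70  74  73  72  74  71  -1   1  -1
   -3  -3]
 [ 26  32  29  25  30  42  55  69  72  74  71  74  73  74  72   0   1  -1
    0  -1]
 [ 22  24  24  24  23  41  56  71  73  73  71  73  70  73  71  -3  -1   0
    0   0]
 [ 24  25  25  21  22  41  56  67  73  72  70  70  70  72  72   0   0   0
    0  -3]
 [ 22  24  25  25  21  40  48  56  55  59  61  64  66  68   0   0  -1   2
   -1   1]
 [ 25  21  23  22  24  40  40  43  39  40  40  43  24   0  -2   2   0   1
    2   0]
 [ -2   0   1   2  31  39  40  42  43  39  38  42  20  -2   0   0  -1   0
    1   1]][ WARN:0@0.018] global loadsave.cpp:1063 imwrite_ Unsupported depth image for selected encoder is fallbacked to CV_8U.
```

View pics/L0.png

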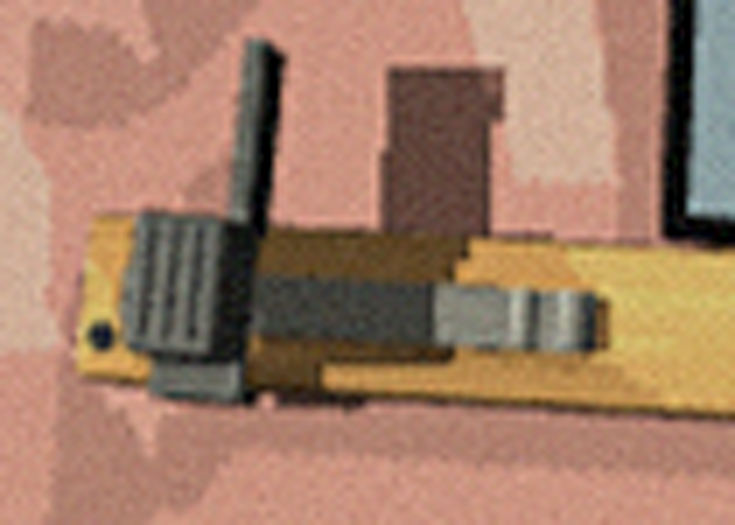

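View pics/R0.png

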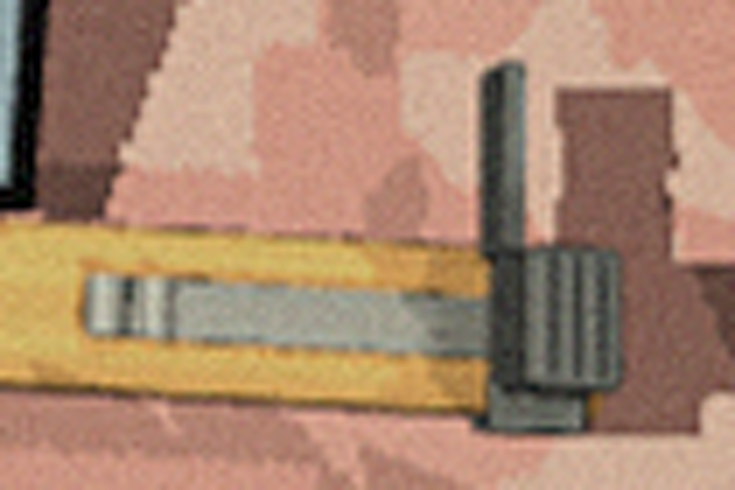

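The enlargements show the catch ridges. On the left they sit at crop x≈520 and 583 (pixels ≈(254,275) and (263,276)). On the right they are at crop x≈113 and 161 (pixels ≈(391,283) and (398,283)). Both blocks are at the outer ends. Next I compute the frames.

```bash
cat > meas.py <<'E'
from h import *
def blocks(rgb,D):
    c,R,t=cam("top"); v,u=np.mgrid[0:480,0:640]
    P=(np.stack([(u-c['cx'])/c['fx']*D,(v-c['cy'])/c['fy']*D,D],-1)-t)@R
    m=((P[...,2]>.064)&(P[...,2]<.08)).astype(np.uint8); m[:255]=0; m[305:]=0; m[:,:185]=0;m[:,480:]=0
    n,l,s,ce=cv2.connectedComponentsWithStats(m)
    out=[]
    for i in range(1,n):
        if s[i,4]>100:
            cnt,_=cv2.findContours((l==i).astype(np.uint8),cv2.RETR_EXTERNAL,cv2.CHAIN_APPROX_NONE)
            r=cv2.minAreaRect(cnt[0]); out.append((s[i,4],ce[i],r))
    return P,out
E
python3 - <<'E'
from meas import *
P,o=blocks(np.load("pics/top0rgb.npy"),np.load("pics/top0.npy"))
C=[]
for a,ce,r in o:
    w=ray("top",*ce,.073); C.append(w); print(a,ce.round(1),r,w.round(4))
# rail: z 20..27 wood, fit line
z=P[...,2]; m=(z>.018)&(z<.034); m[:262]=0; m[302:]=0; m[:,:188]=0; m[:,470:]=0
q=P[m]; q=q[(q[:,0]>.42)&(q[:,0]<.53)]
r=cv2.minAreaRect(q[:,:2].astype(np.float32)); print("rail rect",r)
mid=m.copy(); mid[:,:268]=0; mid[:,385:]=0
k=P[mid][:,:2].astype(np.float32); l=cv2.fitLine(k,cv2.DIST_HUBER,0,.01,.01).ravel(); print("rail line",l)
d=l[:2]*np.sign(l[1]); p0=l[2:]; n=np.array([d[1],-d[0]]) # n=+x stand
print("yaw",np.arctan2(-d[0],d[1]))
f=lambda w:(round(float((w[:2]-p0)@d),4),round(float((w[:2]-p0)@n),4))
for nm,u,v in [("Lridge o",180+530/7,275.2),("Lridge i",180+587/7,275.8),("Rridge i",375+114/7,283.5),("Rridge o",375+161/7,284)]:
    w=ray("top",u,v,.028); print(nm,w.round(4),f(w))
for nm,u,v in [("Lend",191.5,279),("Rend",462,290)]:
    print(nm,f(ray("top",u,v,.024)))
for w in C: print("block",f(w))
tx=[ray("top",u,v,.03) for u,v in ((275,265),(379,269))]; print("tab",[f(x) for x in tx])
E
```

```text
280 [204.6 269.7] ((204.8109588623047, 269.7012023925781), (14.356100082397461, 20.208972930908203), 6.340191841125488) [0.4978 0.2734 0.073 ]
303 [456.  284.6] ((456.0, 284.5), (21.0, 14.0), 90.0) [ 0.4581 -0.1666  0.073 ]
rail rect ((0.4877004623413086, 0.06047821044921875), (0.5038502216339111, 0.07120240479707718), 84.84832000732422)
rail line [0.06605528 0.99781597 0.4829863  0.05488482]
yaw -0.06610341
Lridge o [0.4899 0.1893 0.028 ] (0.1346, -0.0019)
Lridge i [0.4883 0.1741 0.028 ] (0.1193, -0.0025)
Rridge i [ 0.4668 -0.0617  0.028 ] (-0.1174, -0.0084)
Rridge o [ 0.4655 -0.074   0.028 ] (-0.1298, -0.0089)
Lend (0.2552, -0.0129)
Rend (-0.2485, -0.0154)
block (0.219, 0.0004)
block (-0.2226, -0.0102)
tab [(0.0994, 0.0182), (-0.0942, 0.0175)]
```

Run:
```python
import cv2,numpy as np
p=np.load("pics/scene0rgb.npy")[:,:,::-1]
a=cv2.resize(p[260:315,195:260],None,fx=7,fy=7,interpolation=cv2.INTER_CUBIC).astype(float)*1.2
b=cv2.resize(p[170:225,305:370],None,fx=7,fy=7,interpolation=cv2.INTER_CUBIC).astype(float)*1.2
cv2.imwrite("pics/S0.png",np.clip(np.vstack([a,b])[:600] if 0 else np.hstack([a[:,:400],b[:,:400]]),0,255).astype(np.uint8))
```

```text
(no output)
```

View pics/S0.png

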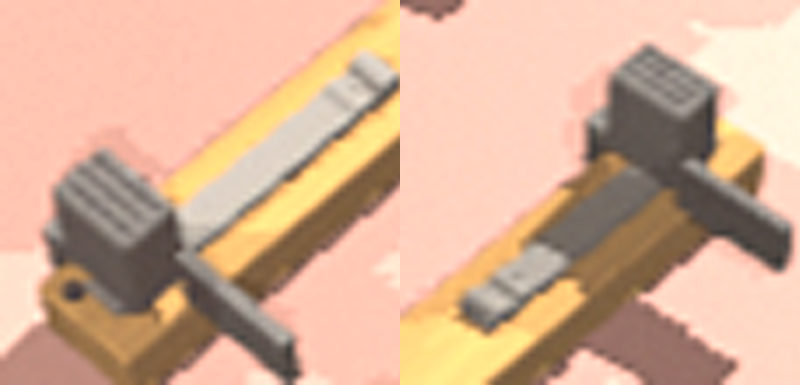

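Both stops and their catches agree on a stand yaw of about -0.090. The wood-line fit gave -0.066, but the tablet contaminated it, so I'm dropping that value. Expected travel to home is about 92 mm on the left and 99 mm on the right, to be confirmed by feel. First I shut the fingers and turn the tool to the rail.

```bash
python3 -m pendant '{"hand":[1,1,1,1,1,1,1,1,1,1,1],"travel":[[0,0,0],[0,0,0],[0,0,0],[0,0,0],[0,0,0],[0,0,0],[0,0,0],[0,0,0],[0,0,0],[0,0,0],[0,0,0]],"spin":[-0.122,-0.122,-0.122,-0.122,-0.122,-0.122,-0.122,-0.122,-0.122,-0.123,0]}'
cat > go.py <<'E'
import sys
from h import *
s=get_state(); p=s['eef_pos']; r,pi,y=s['orientation']
from scipy.spatial.transform import Rotation as Ro
R=Ro.from_euler('xyz',[r,pi,y]).as_matrix()
t=np.array([float(a) for a in sys.argv[1:4]])
print("tool delta mm",(R.T@(t-p)*1000).round(1),"yaw err to -.09",round(-.09-y,4),"F",s['ft_force'].round(2),"t",s['time_s'],p.round(4))
E
python3 go.py 0.4542 -0.2094 0.20
```

```text
time_s: 1.02
eef_pos: [0.1477, -0.5553, 0.2308]
orientation: [-3.14, 0.0, -0.088]
ft_force: [0.1, -0.2, 0.3]
finger_gap: -0.0002
tool delta mm [ 274.9 -371.5   31.1] yaw err to -.09 -0.0019 F [ 0.14 -0.17  0.26] t 1.0167 [ 0.1477 -0.5553  0.2308]
```

```bash
python3 -m pendant '{"hand":[1,1,1,1,1,1,1,1,1,1,1,1],"travel":[[20,-27,0],[0,0,0],[0,0,0],[0,0,0],[0,0,0],[0,0,0],[0,0,0],[0,0,0],[0,0,0],[0,0,0],[0,0,0],[0,0,0]],"spin":[0,0,0,0,0,0,0,0,0,0,0]}' 2>&1 | tail -1
python3 -m pendant '{"hand":[1,1,1,1,1,1,1,1,1,1,1,1],"travel":[[0.022,-0.030,0],[0.022,-0.030,0],[0.022,-0.030,0],[0.022,-0.030,0],[0.022,-0.030,0],[0.022,-0.030,0],[0.022,-0.030,0],[0.022,-0.030,0],[0.022,-0.030,0],[0.022,-0.030,0],[0.022,-0.030,0],[0,0,0]],"spin":[0,0,0,0,0,0,0,0,0,0,0,0]}'
python3 go.py 0.4542 -0.2094 0.20
```

```text
schema error: expected 12 entries
time_s: 2.02
eef_pos: [0.4215, -0.244, 0.2311]
orientation: [-3.139, -0.001, -0.086]
ft_force: [-0.2, 0.0, 0.2]
finger_gap: 0.0004
tool delta mm [ 29.6 -37.2  31.3] yaw err to -.09 -0.0042 F [-0.24  0.01  0.2 ] t 2.0167 [ 0.4215 -0.244   0.2311]
```

My first call was typed in mm by mistake. It was also one entry short in spin, so it was refused whole and nothing moved. Continuing to the pre-contact point and then down.

```bash
python3 -m pendant '{"hand":[1,1,1,1,1,1,1,1,1,1],"travel":[[0.015,-0.019,0],[0.015,-0.018,0],[0,0,0.03],[0,0,0.03],[0,0,0.03],[0,0,0.03],[0,0,0.03],[0,0,0.022],[0,0,0.01],[0,0,0]],"spin":[0,0,0,0,0,0,0,0,0,0]}'
python3 go.py 0.4542 -0.2094 0.048
python3 - <<'E'
from h import *
p,d=grab_frame("top"); cv2.imwrite("pics/t1.png",cv2.resize(p[200:340,360:520,::-1],None,fx=4,fy=4))
E
```

```text
time_s: 2.85
eef_pos: [0.4493, -0.2136, 0.0469]
orientation: [-3.139, 0.005, -0.092]
ft_force: [-0.2, 0.6, -0.1]
finger_gap: -0.0
tool delta mm [ 4.5 -4.6 -1.1] yaw err to -.09 0.0021 F [-0.17  0.61 -0.09] t 2.85 [ 0.4493 -0.2136  0.0469]
```

View pics/t1.png

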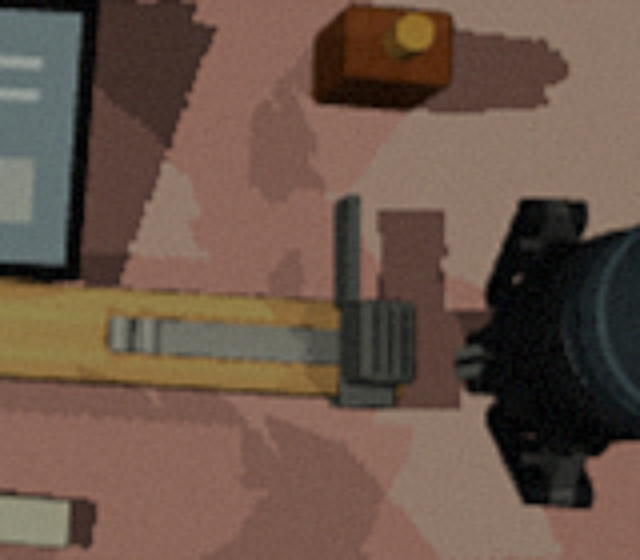

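The shut fingertip sits just outside the right stop, lined up with it (crop ≈(475,365)), and the block face is at ≈(413,340). Closing in now.

```bash
python3 -m pendant '{"hand":[1,1,1,1,1,1,1,1],"travel":[[0.004,-0.004,0],[0,-0.005,0],[0,-0.005,0],[0,-0.004,0],[0,-0.003,0],[0,-0.003,0],[0,0,0],[0,0,0]],"spin":[0,0,0,0,0,0,0,0]}'
python3 go.py 0.4581 -0.1666 0.048
python3 -m pendant '{"hand":[1,1,1,1,1,1],"travel":[[0,-0.003,0],[0,-0.003,0],[0,-0.003,0],[0,-0.003,0],[0,0,0],[0,0,0]],"spin":[0,0,0,0,0,0]}'
python3 go.py 0.4581 -0.1666 0.048
```

```text
time_s: 3.57
eef_pos: [0.4578, -0.1909, 0.0494]
orientation: [3.141, -0.0, -0.09]
ft_force: [-0.8, -0.1, 0.2]
finger_gap: -0.0005
tool delta mm [ -1.8 -24.3   1.4] yaw err to -.09 -0.0004 F [-0.78 -0.07  0.18] t 3.5667 [ 0.4578 -0.1909  0.0494]
time_s: 4.07
eef_pos: [0.4587, -0.1783, 0.0492]
orientation: [-3.14, 0.0, -0.089]
ft_force: [0.7, -0.4, -0.4]
finger_gap: 0.0001
tool delta mm [ -1.7 -11.6   1.2] yaw err to -.09 -0.0006 F [ 0.7  -0.35 -0.39] t 4.0667 [ 0.4587 -0.1783  0.0492]
```

Run:
```python
from meas import *
p,d=grab_frame("top"); cv2.imwrite("pics/t2.png",cv2.resize(p[200:340,360:520,::-1],None,fx=4,fy=4))
q,_=grab_frame("scene"); cv2.imwrite("pics/s2.png",cv2.resize(q[200:340,160:320,::-1],None,fx=4,fy=4))
print(get_state()['ft_force'])
```

```text
[-0.74709378 -1.66177248  0.41459998]
```

View pics/t2.png

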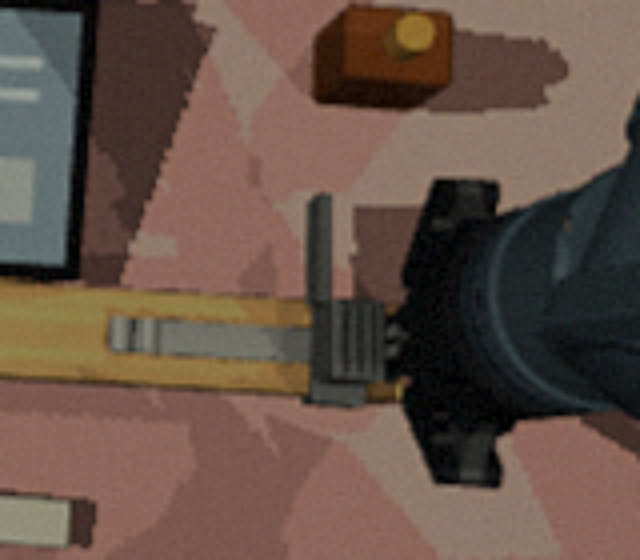

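View pics/s2.png

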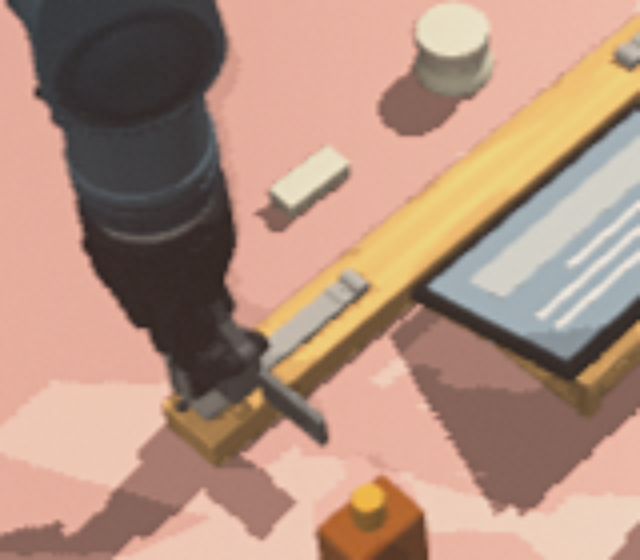

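The right block has already slid in about 12 mm, with the fingertip flat on its outer face at crop (385,340). About 86 mm remain. I'll make 60 mm of that quickly.

```bash
python3 -m pendant '{"hand":[1,1,1,1,1,1,1,1,1,1,1,1],"travel":[[0,-0.005,0],[0,-0.005,0],[0,-0.005,0],[0,-0.006,0],[0,-0.006,0],[0,-0.006,0],[0,-0.006,0],[0,-0.006,0],[0,-0.006,0],[0,-0.005,0],[0,-0.004,0],[0,0,0]],"spin":[0,0,0,0,0,0,0,0,0,0,0,0]}'
python3 go.py 0.466 -0.068 0.049
python3 - <<'E'
from meas import *
p,d=grab_frame("top"); cv2.imwrite("pics/t3.png",cv2.resize(p[245:315,360:480,::-1],None,fx=6,fy=6,interpolation=cv2.INTER_CUBIC))
P,o=blocks(p,d)
for a,ce,r in o: print(a,ce,r,ray("top",*ce,.073))
E
```

```text
time_s: 5.17
eef_pos: [0.4642, -0.1178, 0.0493]
orientation: [-3.139, 0.0, -0.089]
ft_force: [-0.4, 0.8, -0.6]
finger_gap: -0.0001
tool delta mm [ -2.6 -49.7   0.4] yaw err to -.09 -0.0013 F [-0.43  0.83 -0.58] t 5.1667 [ 0.4642 -0.1178  0.0493]
286 [204.69230769 269.6958042 ] ((204.70729064941406, 269.6341552734375), (14.135236740112305, 20.31940460205078), 6.340191841125488) [0.4978319  0.27322234 0.073     ]
295 [413.69491525 282.09152542] ((414.5, 282.0), (20.0, 15.0), 90.0) [ 0.46472522 -0.09347667  0.073     ]
```

View pics/t3.png

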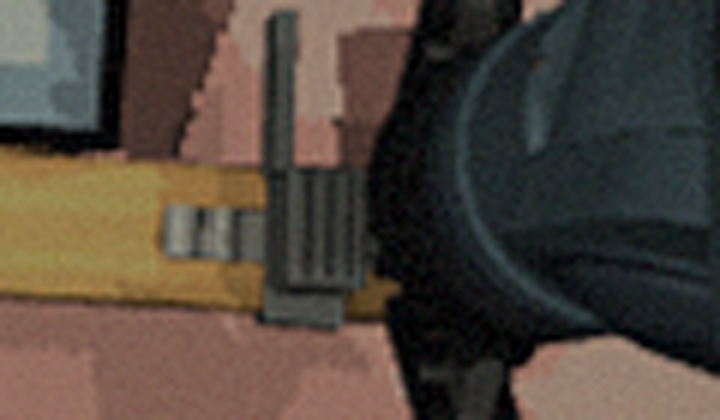

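The right block is at y≈-0.0935 and the catch at ≈-0.068, so about 25 mm remain (crop ridges at x≈180 and 215). From here I go in small steps and watch the force.

```bash
python3 -m pendant '{"hand":[1,1,1,1],"travel":[[0,-0.002,0],[0,-0.002,0],[0,-0.002,0],[0,-0.002,0]],"spin":[0,0,0,0]}' | egrep 'pos|force'
python3 -m pendant '{"hand":[1,1],"travel":[[0,-0.001,0],[0,-0.001,0]],"spin":[0,0]}' | egrep 'pos|force'
python3 -m pendant '{"hand":[1,1],"travel":[[0,-0.001,0],[0,0,0]],"spin":[0,0]}' | egrep 'pos|force'
python3 -m pendant '{"hand":[1,1],"travel":[[0,-0.001,0],[0,0,0]],"spin":[0,0]}' | egrep 'pos|force'
```

```text
eef_pos: [0.465, -0.1118, 0.0495]
ft_force: [-1.1, -2.3, 0.3]
eef_pos: [0.4652, -0.1096, 0.0494]
ft_force: [-1.3, -2.8, 1.0]
eef_pos: [0.4653, -0.1081, 0.0494]
ft_force: [0.0, -0.7, 0.5]
eef_pos: [0.4654, -0.1072, 0.0493]
ft_force: [-0.1, -0.6, 1.9]
```

```bash
python3 -m pendant '{"hand":[1],"travel":[[0,-0.001,0]],"spin":[0]}' | egrep 'pos|force'
python3 -m pendant '{"hand":[1],"travel":[[0,-0.001,0]],"spin":[0]}' | egrep 'pos|force'
python3 -m pendant '{"hand":[1],"travel":[[0,-0.001,0]],"spin":[0]}' | egrep 'pos|force'
python3 -m pendant '{"hand":[1],"travel":[[0,-0.001,0]],"spin":[0]}' | egrep 'pos|force'
```

```text
eef_pos: [0.4655, -0.1067, 0.0494]
ft_force: [-0.2, -2.6, 1.2]
eef_pos: [0.4656, -0.1057, 0.0493]
ft_force: [-0.1, -3.4, 1.3]
eef_pos: [0.4657, -0.1046, 0.0493]
ft_force: [-0.5, -3.8, 1.6]
eef_pos: [0.4658, -0.1035, 0.0493]
ft_force: [0.7, -2.3, 1.0]
```

```bash
python3 -m pendant '{"hand":[1],"travel":[[0,-0.001,0]],"spin":[0]}' | egrep 'pos|force'
python3 -m pendant '{"hand":[1],"travel":[[0,-0.001,0]],"spin":[0]}' | egrep 'pos|force'
```

```text
eef_pos: [0.4659, -0.1025, 0.0493]
ft_force: [-0.1, -2.0, 1.1]
eef_pos: [0.4659, -0.1015, 0.0493]
ft_force: [-0.7, -2.4, 1.3]
```

```bash
python3 -m pendant '{"hand":[1],"travel":[[0,-0.001,0]],"spin":[0]}' | egrep 'pos|force'
python3 -m pendant '{"hand":[1],"travel":[[0,-0.001,0]],"spin":[0]}' | egrep 'pos|force'
```

```text
eef_pos: [0.466, -0.1005, 0.0493]
ft_force: [-0.7, -3.4, 0.8]
eef_pos: [0.4661, -0.0997, 0.0494]
ft_force: [-0.2, -4.2, 1.7]
```

```bash
python3 -m pendant '{"hand":[1],"travel":[[0,-0.001,0]],"spin":[0]}' | egrep 'pos|force'
python3 -m pendant '{"hand":[1],"travel":[[0,-0.001,0]],"spin":[0]}' | egrep 'pos|force'
```

```text
eef_pos: [0.4662, -0.0991, 0.0494]
ft_force: [0.3, -6.6, 0.3]
eef_pos: [0.4662, -0.0981, 0.0493]
ft_force: [-1.3, -4.4, 1.4]
```

```bash
python3 -m pendant '{"hand":[1],"travel":[[0,-0.001,0]],"spin":[0]}' | egrep 'pos|force'
python3 -m pendant '{"hand":[1],"travel":[[0,-0.001,0]],"spin":[0]}' | egrep 'pos|force'
```

```text
eef_pos: [0.4664, -0.0967, 0.0494]
ft_force: [-0.9, -3.6, 0.7]
eef_pos: [0.4665, -0.0954, 0.0493]
ft_force: [0.5, -3.4, 1.5]
```

Force peaked at 6.6 N at TCP y≈-0.099 and is now falling, so the block is past the ridge. Single steps from here.

```bash
python3 -m pendant '{"hand":[1],"travel":[[0,-0.001,0]],"spin":[0]}' | egrep 'pos|force'
```

```text
eef_pos: [0.4666, -0.0942, 0.0493]
ft_force: [0.1, -3.3, 0.4]
```

```bash
python3 -m pendant '{"hand":[1],"travel":[[0,-0.001,0]],"spin":[0]}' | egrep 'pos|force'
```

```text
eef_pos: [0.4667, -0.0931, 0.0493]
ft_force: [0.4, -2.6, 2.1]
```

Run:
```python
from meas import *
p,d=grab_frame("top"); cv2.imwrite("pics/t4.png",cv2.resize(p[245:315,360:480,::-1],None,fx=6,fy=6,interpolation=cv2.INTER_CUBIC))
P,o=blocks(p,d)
for a,ce,r in o: print(a,ce,r,ray("top",*ce,.073))
print(get_state()['ft_force'],get_state()['eef_pos'])
```

```text
287 [204.75261324 269.75958188] ((204.81704711914062, 269.6463623046875), (14.356100082397461, 20.31940460205078), 6.340191841125488) [0.49771531 0.27311366 0.073     ]
251 [398.78884462 281.76095618] ((399.5, 281.0), (20.0, 13.0), 90.0) [ 0.46609552 -0.06754516  0.073     ]
[ 0.53642919 -0.4028677  -0.3759581 ] [ 0.46658979 -0.09268442  0.0492348 ]
```

View pics/t4.png

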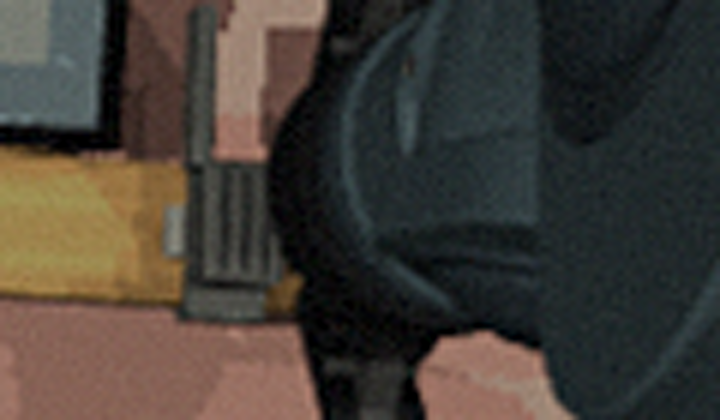

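The right block now sits over the ridges; only the inner tip of the plate shows, at crop (175,230). I keep stepping and watch for the drop and then the rise.

```bash
python3 -m pendant '{"hand":[1],"travel":[[0,-0.001,0]],"spin":[0]}' | egrep 'pos|force'
```

```text
eef_pos: [0.4666, -0.092, 0.0492]
ft_force: [0.5, -0.6, 1.0]
```

```bash
python3 -m pendant '{"hand":[1],"travel":[[0,-0.001,0]],"spin":[0]}' | egrep 'pos|force'
```

```text
eef_pos: [0.4666, -0.0911, 0.0491]
ft_force: [0.3, 0.1, 0.4]
```

Force is now zero, so the pin has dropped. I feel on carefully for the rise.

```bash
python3 -m pendant '{"hand":[1],"travel":[[0,-0.0007,0]],"spin":[0]}' | egrep 'pos|force'
```

```text
eef_pos: [0.4667, -0.0904, 0.0492]
ft_force: [0.4, -1.5, 0.4]
```

```bash
python3 -m pendant '{"hand":[1],"travel":[[0,-0.0007,0]],"spin":[0]}' | egrep 'pos|force'
```

```text
eef_pos: [0.4667, -0.09, 0.0492]
ft_force: [-0.1, -3.2, 1.2]
```

Run:
```python
from meas import *
p,d=grab_frame("top"); cv2.imwrite("pics/t5.png",cv2.resize(p[245:315,360:480,::-1],None,fx=6,fy=6,interpolation=cv2.INTER_CUBIC))
P,o=blocks(p,d)
for a,ce,r in o: print(a,ce,r,ray("top",*ce,.073))
print(get_state()['ft_force'],get_state()['eef_pos'])
```

```text
280 [204.56428571 269.67857143] ((204.65850830078125, 269.57318115234375), (14.024805068969727, 20.208972930908203), 6.34019136428833) [0.49786954 0.27344988 0.073     ]
248 [396.87903226 281.79435484] ((397.5, 281.0), (20.0, 13.0), 90.0) [ 0.46613912 -0.06421201  0.073     ]
[ 0.10230777 -1.4850238  -0.36948142] [ 0.46667707 -0.08993077  0.04915033]
```

View pics/t5.png

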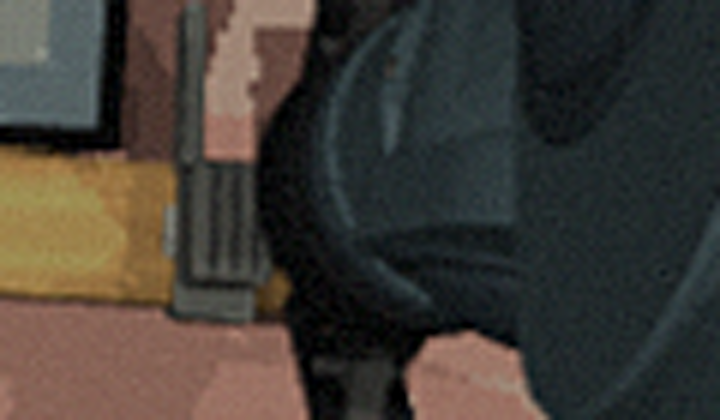

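```bash
python3 -m pendant '{"hand":[1],"travel":[[0,-0.0006,0]],"spin":[0]}' | egrep 'pos|force'
```

```text
eef_pos: [0.4667, -0.0897, 0.0492]
ft_force: [-0.3, -3.4, -0.5]
```

```bash
python3 -m pendant '{"hand":[1],"travel":[[0,-0.0006,0]],"spin":[0]}' | egrep 'pos|force'
```

```text
eef_pos: [0.4667, -0.0892, 0.0492]
ft_force: [0.1, -3.5, -0.5]
```

```bash
python3 -m pendant '{"hand":[1],"travel":[[0,-0.0005,0]],"spin":[0]}' | egrep 'pos|force'
```

```text
eef_pos: [0.4668, -0.089, 0.0492]
ft_force: [0.1, -5.0, -1.3]
```

Force rose to 5 N with only 0.2 mm of motion, so the stop is home. Backing off, lifting and checking.

```bash
python3 -m pendant '{"hand":[1,1,1,1,1,1,1,1,1],"travel":[[0,0.010,0],[0,0.015,0],[0,0.015,-0.01],[0,0,-0.03],[0,0,-0.035],[0,0,-0.035],[0,0.03,-0.035],[0,0.04,0],[0,0.04,0]],"spin":[0,0,0,0,0,0,0,0,0]}'
python3 - <<'E'
from meas import *
p,d=grab_frame("top"); cv2.imwrite("pics/t6.png",cv2.resize(p[245:315,360:480,::-1],None,fx=6,fy=6,interpolation=cv2.INTER_CUBIC))
P,o=blocks(p,d)
for a,ce,r in o: print(a,ce,r,ray("top",*ce,.073))
E
```

```text
time_s: 8.65
eef_pos: [0.4554, -0.2365, 0.1938]
orientation: [3.14, -0.006, -0.087]
ft_force: [0.6, 0.9, -0.5]
finger_gap: -0.0001
287 [204.70034843 269.72473868] ((204.75607299804688, 269.69512939453125), (14.2456693649292, 20.42983627319336), 6.34019136428833) [0.49778006 0.2732073  0.073     ]
288 [397.42013889 281.11805556] ((397.0, 281.0), (20.0, 14.0), 90.0) [ 0.46728976 -0.06523109  0.073     ]
```

View pics/t6.png

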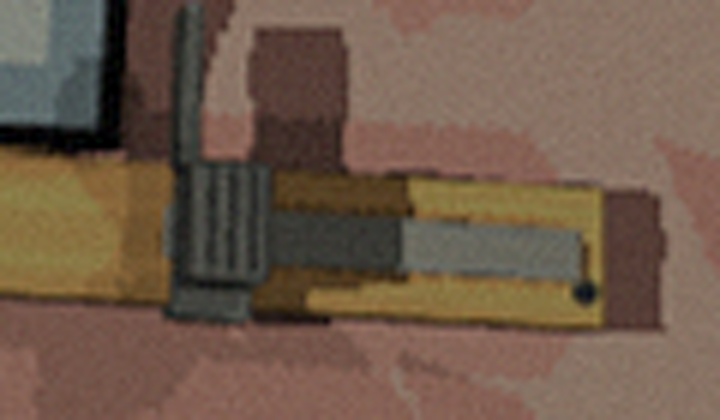

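The right block rests at y≈-0.0652 (crop centre (224,222)), and the plate's inner tip is just visible at crop x≈168. I'll check the catch position independently from the scene camera.

Run:
```python
from h import *
d=np.array([.0899,.996]); 
for nm in ("scene","top"):
    g=cv2.cvtColor(np.load(f"pics/{nm}0rgb.npy"),cv2.COLOR_RGB2GRAY).astype(np.float32)
    for side,c in (("R",np.array([.466,-.068])),("L",np.array([.489,.1817]))):
        s=np.arange(-22,23,1.)
        prof=[]
        for k in s:
            vals=[]
            for off in (-4,-2,0,2,4):
                x=c+d*k/1000+np.array([d[1],-d[0]])*off/1000
                u,v=proj(nm,[*x,.0275]); vals.append(cv2.getRectSubPix(g,(1,1),(u,v))[0,0])
            prof.append(np.mean(vals))
        print(nm,side,"s(mm,+left):",[(int(a),int(b)) for a,b in zip(s,prof)])
p,D=grab_frame("scene")
cv2.imwrite("pics/s6.png",cv2.resize(p[250:310,190:270,::-1],None,fx=8,fy=8,interpolation=cv2.INTER_CUBIC))
```

```text
scene R s(mm,+left): [(-22, 178), (-21, 178), (-20, 178), (-19, 178), (-18, 178), (-17, 177), (-16, 177), (-15, 178), (-14, 178), (-13, 177), (-12, 176), (-11, 173), (-10, 167), (-9, 161), (-8, 158), (-7, 159), (-6, 165), (-5, 172), (-4, 176), (-3, 177), (-2, 175), (-1, 171), (0, 168), (1, 164), (2, 151), (3, 138), (4, 131), (5, 134), (6, 146), (7, 158), (8, 167), (9, 173), (10, 177), (11, 180), (12, 178), (13, 176), (14, 175), (15, 179), (16, 184), (17, 189), (18, 191), (19, 192), (20, 191), (21, 191), (22, 191)]
scene L s(mm,+left): [(-22, 194), (-21, 194), (-20, 194), (-19, 194), (-18, 191), (-17, 185), (-16, 174), (-15, 157), (-14, 139), (-13, 123), (-12, 110), (-11, 101), (-10, 92), (-9, 89), (-8, 90), (-7, 95), (-6, 102), (-5, 110), (-4, 120), (-3, 132), (-2, 143), (-1, 152), (0, 158), (1, 162), (2, 161), (3, 157), (4, 151), (5, 143), (6, 133), (7, 123), (8, 121), (9, 126), (10, 136), (11, 147), (12, 153), (13, 155), (14, 152), (15, 150), (16, 149), (17, 150), (18, 152), (19, 154), (20, 154), (21, 154), (22, 153)]
top R s(mm,+left): [(-22, 107), (-21, 106), (-20, 105), (-19, 10
[... 228 characters left out ...]
2, 85), (3, 66), (4, 66), (5, 71), (6, 86), (7, 101), (8, 111), (9, 119), (10, 125), (11, 122), (12, 111), (13, 96), (14, 80), (15, 81), (16, 84), (17, 101), (18, 115), (19, 116), (20, 116), (21, 115), (22, 114)]
top L s(mm,+left): [(-22, 119), (-21, 120), (-20, 119), (-19, 117), (-18, 118), (-17, 119), (-16, 120), (-15, 118), (-14, 110), (-13, 95), (-12, 71), (-11, 59), (-10, 56), (-9, 44), (-8, 32), (-7, 36), (-6, 44), (-5, 58), (-4, 72), (-3, 87), (-2, 99), (-1, 108), (0, 112), (1, 102), (2, 93), (3, 89), (4, 86), (5, 83), (6, 70), (7, 54), (8, 54), (9, 63), (10, 82), (11, 100), (12, 110), (13, 114), (14, 98), (15, 86), (16, 84), (17, 85), (18, 86), (19, 86), (20, 86), (21, 87), (22, 87)]
```

View pics/s6.png

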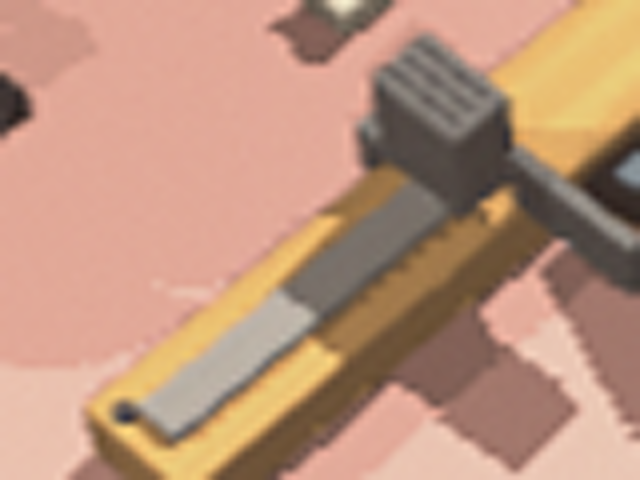

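Both cameras put the right catch centre at y≈-0.067. Using the top-surface edges instead of the mask (which includes some of the side face), the block is at ≈-0.067, so it is home. The left catch is at y≈0.185. Moving over to the left side.

```bash
python3 -m pendant '{"hand":[1,1,1,1,1,1,1,1,1,1,1,1],"travel":[[0,-0.02,-0.015],[0,-0.036,-0.015],[0,-0.036,0],[0,-0.036,0],[0,-0.036,0],[0,-0.036,0],[0,-0.036,0],[0,-0.036,0],[0,-0.036,0],[0,-0.036,0],[0,-0.036,0],[0,-0.036,0]],"spin":[0,0,0,0,0,0,0,0,0,0,0,0]}'
python3 go.py 0.5018 0.3183 0.05
```

```text
time_s: 9.75
eef_pos: [0.4902, 0.1815, 0.2206]
orientation: [-3.141, 0.002, -0.09]
ft_force: [-0.1, 0.2, -0.2]
finger_gap: -0.0001
tool delta mm [  -0.4 -137.1  170.7] yaw err to -.09 -0.0005 F [-0.06  0.17 -0.18] t 9.75 [0.4902 0.1815 0.2206]
```

```bash
python3 -m pendant '{"hand":[1,1,1,1,1,1,1,1,1,1,1],"travel":[[0,-0.035,0],[0,-0.035,0],[0,-0.035,0],[0,-0.032,0.01],[0,0,0.03],[0,0,0.03],[0,0,0.03],[0,0,0.03],[0,0,0.025],[0,0,0.013],[0,0,0]],"spin":[0,0,0,0,0,0,0,0,0,0,0]}'
python3 -m pendant '{"hand":[1],"travel":[[0,0,0]],"spin":[0]}' >/dev/null
python3 go.py 0.4980 0.2745 0.049
python3 - <<'E'
from h import *
p,d=grab_frame("top"); cv2.imwrite("pics/t7.png",cv2.resize(p[200:340,130:290,::-1],None,fx=4,fy=4))
E
```

```text
time_s: 10.67
eef_pos: [0.4995, 0.3143, 0.0486]
orientation: [3.138, 0.008, -0.09]
ft_force: [-0.5, -0.8, 0.2]
finger_gap: -0.0003
tool delta mm [-0.4 41.1  3. ] yaw err to -.09 -0.0002 F [0.01 0.85 0.53] t 10.75 [0.5021 0.3154 0.052 ]
```

View pics/t7.png

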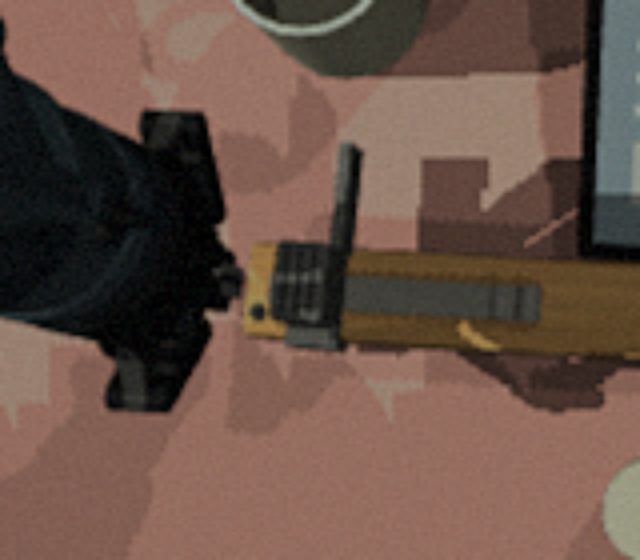

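The fingertip (crop (240,285)) is lined up with the left block's outer face (crop (275,285)). Home should come at TCP y≈0.21, so I push quickly to about 0.235.

```bash
python3 -m pendant '{"hand":[1,1,1,1,1,1,1,1,1,1,1,1],"travel":[[0,0.005,0.002],[0,0.004,0],[0,0.003,0],[0,0.003,0],[0,0.003,0],[0,0.005,0],[0,0.006,0],[0,0.006,0],[0,0.006,0],[0,0.006,0],[0,0.005,0],[0,0.004,0]],"spin":[0,0,0,0,0,0,0,0,0,0,0,0]}' | egrep 'pos|force'
python3 -m pendant '{"hand":[1,1,1,1,1,1],"travel":[[0,0.004,0],[0,0.005,0],[0,0.005,0],[0,0.004,0],[0,0.003,0],[0,0,0]],"spin":[0,0,0,0,0,0]}' | egrep 'pos|force'
python3 go.py 0.4923 0.2097 0.049
python3 - <<'E'
from h import *
p,d=grab_frame("top"); cv2.imwrite("pics/t8.png",cv2.resize(p[240:310,170:290,::-1],None,fx=6,fy=6))
E
```

```text
eef_pos: [0.4988, 0.2593, 0.0511]
ft_force: [1.0, 3.4, 2.3]
eef_pos: [0.4958, 0.2376, 0.0504]
ft_force: [-1.0, -0.5, -0.7]
tool delta mm [-1.  28.1  1.5] yaw err to -.09 0.0009 F [-0.96 -0.45 -0.73] t 12.3 [0.4958 0.2376 0.0504]
```

View pics/t8.png

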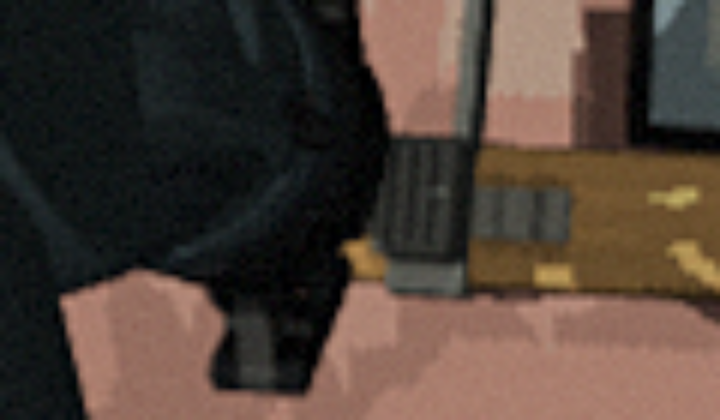

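The left block's top is centred at crop (428,195), with the catch lines at x≈500 and 537. About 28 mm remain by the numbers. Fine steps now.

```bash
python3 -m pendant '{"hand":[1,1,1,1],"travel":[[0,0.002,0],[0,0.002,0],[0,0.002,0],[0,0.002,0]],"spin":[0,0,0,0]}' | egrep 'pos|force'
python3 -m pendant '{"hand":[1,1],"travel":[[0,0.001,0],[0,0.001,0]],"spin":[0,0]}' | egrep 'pos|force'
python3 -m pendant '{"hand":[1],"travel":[[0,0.001,0]],"spin":[0]}' | egrep 'pos|force'
python3 -m pendant '{"hand":[1],"travel":[[0,0.001,0]],"spin":[0]}' | egrep 'pos|force'
python3 -m pendant '{"hand":[1],"travel":[[0,0.001,0]],"spin":[0]}' | egrep 'pos|force'
```

```text
eef_pos: [0.4949, 0.2311, 0.0503]
ft_force: [-0.8, 3.0, -2.0]
eef_pos: [0.4952, 0.229, 0.0507]
ft_force: [-1.6, 2.7, -1.7]
eef_pos: [0.4953, 0.2281, 0.0508]
ft_force: [-1.0, 3.3, -1.2]
eef_pos: [0.4953, 0.2271, 0.0509]
ft_force: [-1.2, 3.1, -1.2]
eef_pos: [0.4953, 0.2261, 0.0509]
ft_force: [-0.7, 2.4, -1.3]
```

```bash
python3 -m pendant '{"hand":[1],"travel":[[0,0.001,0]],"spin":[0]}' | egrep 'pos|force'
python3 -m pendant '{"hand":[1],"travel":[[0,0.001,0]],"spin":[0]}' | egrep 'pos|force'
```

```text
eef_pos: [0.4952, 0.2251, 0.0509]
ft_force: [-1.1, 2.5, -1.3]
eef_pos: [0.4951, 0.2241, 0.0509]
ft_force: [-0.6, 4.0, -1.5]
```

```bash
python3 -m pendant '{"hand":[1],"travel":[[0,0.001,0]],"spin":[0]}' | egrep 'pos|force'
python3 -m pendant '{"hand":[1],"travel":[[0,0.001,0]],"spin":[0]}' | egrep 'pos|force'
```

```text
eef_pos: [0.495, 0.2231, 0.0509]
ft_force: [-1.8, 2.9, -0.4]
eef_pos: [0.495, 0.2221, 0.0509]
ft_force: [-1.3, 3.0, -1.1]
```

```bash
python3 -m pendant '{"hand":[1],"travel":[[0,0.001,0]],"spin":[0]}' | egrep 'pos|force'
python3 -m pendant '{"hand":[1],"travel":[[0,0.001,0]],"spin":[0]}' | egrep 'pos|force'
```

```text
eef_pos: [0.495, 0.2211, 0.0509]
ft_force: [-1.7, 2.1, -1.7]
eef_pos: [0.4949, 0.2202, 0.051]
ft_force: [-1.6, 4.4, -0.7]
```

```bash
python3 -m pendant '{"hand":[1],"travel":[[0,0.001,0]],"spin":[0]}' | egrep 'pos|force'
python3 -m pendant '{"hand":[1],"travel":[[0,0.001,0]],"spin":[0]}' | egrep 'pos|force'
```

```text
eef_pos: [0.4948, 0.2196, 0.051]
ft_force: [-1.2, 5.8, -1.0]
eef_pos: [0.4948, 0.2188, 0.051]
ft_force: [-1.3, 4.7, -0.5]
```

```bash
python3 -m pendant '{"hand":[1],"travel":[[0,0.001,0]],"spin":[0]}' | egrep 'pos|force'
```

```text
eef_pos: [0.4946, 0.2176, 0.051]
ft_force: [-1.6, 4.6, -1.2]
```

```bash
python3 -m pendant '{"hand":[1],"travel":[[0,0.001,0]],"spin":[0]}' | egrep 'pos|force'
```

```text
eef_pos: [0.4945, 0.2162, 0.0509]
ft_force: [-1.7, 2.7, 0.2]
```

The ridge peak was 5.8 N at TCP y≈0.2196, matching the right side's shape. Home should then be near 0.2105.

```bash
python3 -m pendant '{"hand":[1],"travel":[[0,0.001,0]],"spin":[0]}' | egrep 'pos|force'
```

```text
eef_pos: [0.4944, 0.2149, 0.0509]
ft_force: [-1.3, 2.8, -0.0]
```

```bash
python3 -m pendant '{"hand":[1],"travel":[[0,0.001,0]],"spin":[0]}' | egrep 'pos|force'
```

```text
eef_pos: [0.4945, 0.2137, 0.051]
ft_force: [-2.1, 2.1, -0.8]
```

```bash
python3 -m pendant '{"hand":[1],"travel":[[0,0.001,0]],"spin":[0]}' | egrep 'pos|force'
```

```text
eef_pos: [0.4945, 0.2127, 0.051]
ft_force: [-0.7, 1.7, -0.0]
```

```bash
python3 -m pendant '{"hand":[1],"travel":[[0,0.0008,0]],"spin":[0]}' | egrep 'pos|force'
```

```text
eef_pos: [0.4944, 0.2118, 0.051]
ft_force: [-1.1, 0.9, -0.2]
```

Falling to near nothing. Smaller steps until it rises.

```bash
python3 -m pendant '{"hand":[1],"travel":[[0,0.0007,0]],"spin":[0]}' | egrep 'pos|force'
```

```text
eef_pos: [0.4944, 0.2112, 0.051]
ft_force: [-0.4, 0.4, -0.3]
```

```bash
python3 -m pendant '{"hand":[1],"travel":[[0,0.0006,0]],"spin":[0]}' | egrep 'pos|force'
```

```text
eef_pos: [0.4943, 0.2107, 0.051]
ft_force: [-0.4, 1.2, -0.4]
```

```bash
python3 -m pendant '{"hand":[1],"travel":[[0,0.0006,0]],"spin":[0]}' | egrep 'pos|force'
```

```text
eef_pos: [0.4943, 0.2104, 0.051]
ft_force: [0.1, 1.5, -0.5]
```

```bash
python3 -m pendant '{"hand":[1],"travel":[[0,0.0005,0]],"spin":[0]}' | egrep 'pos|force'
```

```text
eef_pos: [0.4943, 0.2101, 0.051]
ft_force: [0.7, 2.0, -0.5]
```

```bash
python3 -m pendant '{"hand":[1],"travel":[[0,0.0005,0]],"spin":[0]}' | egrep 'pos|force'
```

```text
eef_pos: [0.4943, 0.2097, 0.051]
ft_force: [-0.6, 2.7, -0.3]
```

```bash
python3 -m pendant '{"hand":[1],"travel":[[0,0.0005,0]],"spin":[0]}' | egrep 'pos|force'
```

```text
eef_pos: [0.4942, 0.2095, 0.051]
ft_force: [0.7, 3.8, -0.7]
```

Force has risen to 3.8 N with only 0.2 mm of advance, so the left stop is home too. Backing off and lifting clear.

```bash
python3 -m pendant '{"hand":[1,1,1,1,1,1,1,1,1,1,1,1],"travel":[[0,-0.010,0],[0,-0.015,0],[0,-0.015,-0.01],[0,0,-0.03],[0,0,-0.035],[0,0,-0.035],[0,-0.02,-0.035],[-0.02,-0.03,0],[-0.03,-0.02,0],[-0.03,0,0],[0,0,0],[0,0,0]],"spin":[0,0,0,0,0,0,0,0,0,0,0,0]}'
python3 - <<'E'
from meas import *
p,d=grab_frame("top"); cv2.imwrite("pics/t9.png",cv2.resize(p[190:310,175:475,::-1],None,fx=2.6,fy=2.6,interpolation=cv2.INTER_CUBIC))
cv2.imwrite("pics/t9L.png",cv2.resize(p[240:310,190:310,::-1],None,fx=6,fy=6,interpolation=cv2.INTER_CUBIC))
P,o=blocks(p,d)
for a,ce,r in o: print(a,ce,r,ray("top",*ce,.073))
q,_=grab_frame("scene"); cv2.imwrite("pics/s9.png",q[:,:,::-1])
# tablet: frame difference and edges
p0=np.load("pics/top0rgb.npy"); 
a=cv2.cvtColor(p0,cv2.COLOR_RGB2GRAY)[200:262,283:378].astype(np.float32); b=cv2.cvtColor(p,cv2.COLOR_RGB2GRAY)[200:262,283:378].astype(np.float32)
print("tablet shift px",cv2.phaseCorrelate(a,b))
print(get_state()['ft_force'])
E
```

```text
time_s: 15.77
eef_pos: [0.4224, 0.326, 0.1958]
orientation: [3.14, 0.0, -0.088]
ft_force: [1.0, -0.4, -0.1]
finger_gap: 0.0001
278 [254.20503597 272.65107914] ((254.0, 273.0), (20.0, 14.0), 90.0) [0.48988526 0.18557007 0.073     ]
288 [397.46527778 281.06944444] ((397.5, 281.0), (20.0, 13.0), 90.0) [ 0.46737215 -0.06531525  0.073     ]
tablet shift px ((-0.10953970221814302, -0.009587801607715107), 0.9156446688187619)
[ 0.31617331 -0.49455882 -0.0513709 ]
```

View pics/t9.png

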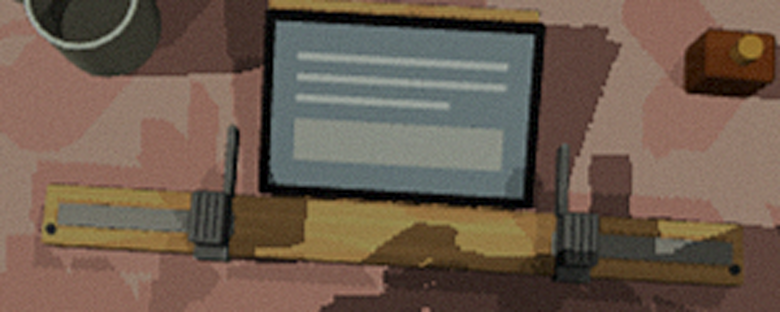

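View pics/t9L.png

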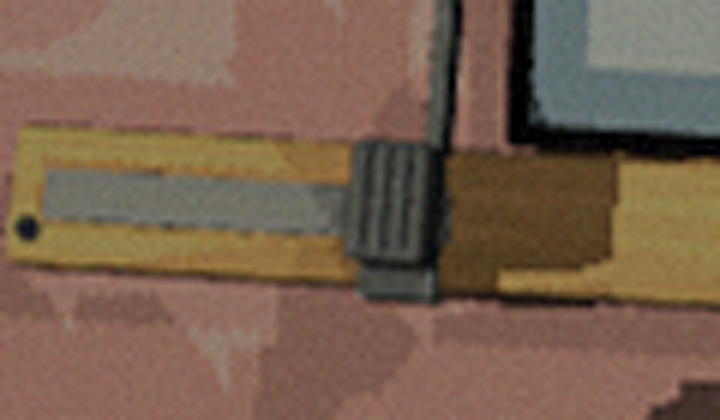

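View pics/s9.png

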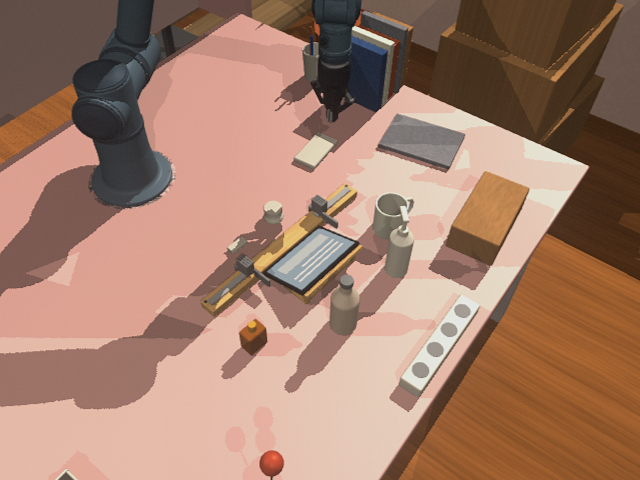

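```bash
python3 -c "
from workcell import *
print(close_job())"
```

```text
the job is handed in; nothing more can be done
None
```

I pushed both stops inward with the shut fingertip until each dropped into its catch, then stopped, backed off, lifted clear and handed the job in. The clock was at about 16 s and no verdict was reported.

| Stop | Ridge peak (N) | After the ridge (N) | Stopped at (N) | Catch centre, world y (m) | Block at rest, world y (m) |
|---|---|---|---|---|---|
| Right | 6.6 | about 0 | 5.0 | about -0.067 | about -0.067 (mask: -0.065) |
| Left | 5.8 | about 0.4 | 3.8 | about 0.185 | 0.183 to 0.186 |

- **Positions:** both blocks are in their catches to about 2 mm, which is as fine as the cameras can measure here. The force pattern is the stronger evidence, but the final rise was gentler than the "steep" the task describes. The allowance is 2.5 mm, so the pictures alone do not settle it.
- **Tablet:** it shifted 0.1 pixel in the top view, about 0.2 mm.
- **Other things:** they look unmoved in the last pictures. I checked them only by eye.
- **Disagreements and errors:**
  - My first fit of the rail direction gave -0.066 rad because the tablet contaminated it; I used -0.090 from the blocks and catches.
  - The block mask includes some of the side face and shifts readings by 1 to 2 mm, so I also read the top-surface edges.
  - One move was typed in mm by mistake and was refused whole, so nothing moved.

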